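# Slide the petri dish under the reading bridge and start the reader

### The arm

A 6-joint arm with a two-finger parallel gripper is mounted at the origin on a cart in front of the work surface, level with it; the furniture and walls round the work are solid. World frame = base frame: x ahead of the robot, y to its left, z up, the work surface at z = 0. Lengths are in mm, angles in rad, forces in N, time in s.
With the tool pointing down it reaches from about 350 to 875 mm from the base axis. Payload 4.2 kg.
Tool frame: the origin (TCP) lies on the mounting face of the last link; the fingertips stand 173 mm ahead of it and the grasp point (between the pads) lies 155 mm ahead of it; z points along the fingers, y is the direction in which the jaws open and shut (so a half turn about z gives the same grasp; the last joint's range is limited). The gripper opens to 85 mm and grips with 20 to 120 N. Pads are 22 mm wide; open, the fingers measure 114 mm over their backs; the gripper's body (76 mm by 85 mm) begins 54 mm behind the grasp point. The pads swing forward as they close: fully open they stand 13 mm farther back than shut.
Start: joints at [-0.923, 0.385, 0.008, 0, -1.194, -0.259], TCP at [236.938, -578.326, 404.712] pointing down, gripper open.
Joint ranges: [-3.14, 3.14], [-1.21, 2.06], [-1.07, 1.41], [-3.16, 2.05], [-2.99, -0.16], [-3.1, 3.1]. Speed limits (rad/s): [2.79, 2.79, 3.14, 3.14, 3.14, 3.14].

### API

Orientations are given as a rotation vector (axis times angle).
In Python, from bench import observe, grab_frame, finish_job, silhouettes gives the robot as it stands.
- The arm moves only by the shell command python3 -m handwheel 'ROWS' [FORCE]. ROWS is JSON, a list of rows, each an object of numbers: "tx", "ty", "tz": the shift along the tool's x, y, z normalised to -1 to 1, where 1 is 400 mm; "spin": the turn about the tool's z normalised to -1 to 1, where 1 is pi rad; "claw": the opening, from 0 (shut) to 1 (fully open). A call has 1 to 10 rows; each row is the pose to reach, as a shift and turn from the pose measured when the call began, along the tool's axes at that moment, turning the shorter way round; what a row does not reach only later rows make up. A row lasts 1/12 s, in which the tool goes at most 41.7 mm and 7.16 degrees, less where a joint would pass 70% of its speed; a pose out of reach is approached as far as the arm can. A call with a number of a shift or a turn outside -1 to 1 is refused whole. A call with a gripper value outside its range is refused whole. The fingers move at their own pace and stop on an object; FORCE is the grip in N (left out, the last holds). Time passes only in rows, so rows that repeat a pose let the fingers close. It gives the time, the measured TCP pose, the force and the opening at its end, in the units of the state.
- observe(): the state, without advancing time (a new reading comes with each control period).
- grab_frame(name): name is "scene" or "top" or "wrist"; returns a dict with "pixels" (420x560x3 uint8, blue, green, red), "depth" (420x560 float32, mm along the optical axis (not along the pixel's ray), 0 where there is no reading), "fov_y" (degrees; the focal length in pixels is half the picture's height over the tangent of half this angle, whatever the lens; pixels are square), "cx", "cy" (the principal point, pixels), "D" ([k1, k2, p1, p2, k3] as OpenCV has them; the pictures are not rectified), "cam_to_world" (4x4, takes a point from camera to world coordinates). Camera axes: x right, y down, z forward; pixel columns grow to the right and rows downward; lengths in mm; the calibration is good to about 2 mm. A picture is of the moment at which its call begins.
- finish_job(): hands the job in, once; it reports no verdict.
Trained networks look in the newest picture that a camera, given by its name, has taken for a name from the list of things; names that differ only in an ending like _2 or _b are one class to them, and where a whole thing is asked for, a point or a joint stands for the part that bears it (a point fixed in the world has none). Each returns a list of dicts, best first, with "conf" (0 to 1); they miss things now and then, are a little off and sometimes report something else, mostly with a low value. They report only what shows in the picture. A call takes as long as a camera call. They do not tell look-alikes from the thing itself.
- silhouettes(query, camera): "region" (420x560 bool, what is visible of it) and "extent" ([left, top, width, height] in pixels, round what is visible of it).
The state is a dict: "t": time; "q": joint angles; "joint_vel": joint speeds; "effort": joint torques, N m; "tcp_pos": TCP position; "orientation": TCP orientation; "wrist_force": force on the tool from outside, world axes, zero at the start; "ft_torque": the same for the moment, N m; "gripper_width": opening from 0.0 (shut) to 1.0 (fully open).
Only numpy, scipy, OpenCV 4.12 (cv2) and the standard library are available. Lean on these libraries where they do the work, as an engineer would, in place of code of your own. Each camera call takes 0.05 s, during which the arm holds its last target.

### The job

Push the closed petri dish along the worktop with your fingertips, under the low white bridge of the reader, until it rests against both steel pins behind the bridge; push it gently, never squeezing it hard, lifting it or tipping it. Then, with the dish in place, press the green start button on the reader all the way down and let it come up again. Do not disturb the small steel jar, the rubber stopper or the dropper bottle standing nearby.

Things in the scene. Friction and masses are not known exactly. Their poses are not given: they have to be found in the camera images.
- dish: The closed petri dish, white, round, 66 mm in diameter (radius 33) and 14 mm high, about 60 g, lying flat and loose on the worktop. Origin: centre of its underside; z up. It starts in front of the bridge's open entrance (12 to 16 cm before the seat along the reader's x, up to 2.5 cm off the centre line).
- reader: The reader, fixed on the worktop: low white bridge, metal U-frame behind it, white console (22 mm high, reader x -30 to +46, y +56 to +106 mm) at its left end. Origin: worktop under the middle of the bridge. x: direction in which the dish is pushed in (within 0.3 rad of world x), y: left along the bridge, z up. The dish slides on the bare worktop; nothing lies before the entrance.
- beam (a point): Centre of the underside of the bridge's beam, 18 mm above the worktop (4 mm above the dish). The beam covers the reader's x -15 to +15 mm, y -56 to +56 mm; its top with the round black optics cover is 36 mm high. The legs leave an entrance 90 mm wide (y -45 to +45 mm). Low rails (8 mm high) run behind the legs to x = 63 mm.
- pin_left (a point): Foot of the left of two upright steel pins behind the beam, 8 mm in diameter, 13 mm high, at the reader's x = +29.4 mm, y = +22 mm.
- pin_right (a point): Foot of the right pin, alike, at the reader's x = +29.4 mm, y = -22 mm.
- seat (a point): The seat: point of the worktop under the middle of the bridge (the reader's origin), where the centre of the dish lies when the dish touches both pins. The dish then sticks out 18 mm on either side of the beam.
- start_top (a point): Centre of the top face of the green start button, 28 mm in diameter, on the console at the reader's x = 0, y = +81 mm, facing up 44 mm above the worktop when released; it stands 10 mm proud of a grey housing 44 mm in diameter.
- start (a joint): Travel of the start button: 0 m when up, 0.006 m when fully down (straight down). It is a spring button that takes about 5 N to hold fully down and comes up by itself.
- jar: Bystander: small stainless jar with a knurled lid, 40 mm in diameter, 50 mm high, loose. Origin: centre of its underside.
- stopper: Bystander: dark grey-brown rubber stopper, 32 mm in diameter, 26 mm high, behind the console, loose. Origin: centre of its underside.
- dropper: Bystander: small clear bottle with a red cap behind the reader, 40 mm in diameter, 85 mm high, loose. Origin: centre of its underside.
Mind the look-alikes: they are no part of the job. What is shaped like the dish but orange, purple or red is not meant.

How it is judged:
By the outcome, as a careful person would: the job done as asked, in the order asked, and still so for the second after the job is handed in, with the robot touching nothing.
It also fails if it takes over 51 s, if anything falls off the work surface, if the arm or the gripper's body presses on something with over 40 N, if the wrist force passes 120 N, or if a joint passes its speed limit or range.

## Working session

There is one attempt and no reset: what is moved stays moved. The work goes in short steps, Python scripts to look and compute and a shell command to move; the robot and the scene stay as the last step left them, time stands still between calls to the robot, and variables do not carry over. Pictures are saved under pics/ and viewed, and the job is handed in when it is done.

```bash
mkdir -p pics; cat > h.py <<'E'
import numpy as np, cv2
from bench import observe, grab_frame, finish_job, silhouettes
def K(f):
    fl=210/np.tan(np.radians(f["fov_y"])/2); return np.array([[fl,0,f["cx"]],[0,fl,f["cy"]],[0,0,1.]])
def world(f,uv,depth=None,z=None):
    uv=np.asarray(uv,float).reshape(-1,1,2); n=cv2.undistortPoints(uv,K(f),np.array(f["D"],float))[:,0]
    r=np.c_[n,np.ones(len(n))]; T=np.array(f["cam_to_world"])
    if z is not None:
        d=r@T[:3,:3].T; s=(z-T[2,3])/d[:,2]; return T[:3,3]+d*s[:,None]
    return (r*np.asarray(depth).reshape(-1,1))@T[:3,:3].T+T[:3,3]
def cloud(f,mask):
    v,u=np.nonzero(mask&(f["depth"]>0)); return world(f,np.c_[u,v],f["depth"][v,u]),np.c_[u,v]
def proj(f,P):
    T=np.linalg.inv(np.array(f["cam_to_world"])); P=np.asarray(P,float).reshape(-1,3)
    return cv2.projectPoints(P,cv2.Rodrigues(T[:3,:3])[0],T[:3,3],K(f),np.array(f["D"],float))[0][:,0]
E
python3 - <<'E'
from h import *
s=observe(); print(s)
for n in("scene","top","wrist"):
    f=grab_frame(n); cv2.imwrite(f"pics/{n}0.png",f["pixels"]); print(n,f["fov_y"],f["cx"],f["cy"],f["D"],np.round(f["cam_to_world"],3).tolist())
    if n!="wrist":
      for q in("dish","reader","start_top","jar","stopper","dropper"):
        for d in silhouettes(q,n)[:3]:
            P,_=cloud(f,d["region"]); print(n,q,round(d["conf"],2),d["extent"],np.round(np.median(P,0)) if len(P) else None, np.round(P.min(0)),np.round(P.max(0)))
E
```

```text
{'t': 0.0, 'q': array([-9.23412550e-01,  3.85548366e-01,  6.62587452e-03, -4.85853889e-04,
       -1.19397657e+00, -2.58607700e-01]), 'joint_vel': array([ 4.37446460e-06,  1.70306299e-03,  5.07087944e-04,  1.87601849e-03,
       -6.58742066e-04,  1.75665462e-03]), 'effort': array([ 2.12126586e-03, -3.92289841e+01,  1.88402027e+01,  4.18641955e+00,
       -4.63300094e-03, -1.46679093e-05]), 'tcp_pos': array([ 236.86916001, -578.15451785,  403.62808195]), 'orientation': array([ 0.60647342, -3.08197222, -0.00327974]), 'wrist_force': array([-0.83376273, -0.60752812, -0.87738579]), 'ft_torque': array([-0.01536715,  0.04439375,  0.03544361]), 'gripper_width': 1.0000536296986602}
scene 47.569343608698546 279.84761328601826 204.12982054034882 [0.05544979 0.         0.         0.         0.        ] [[-0.653, -0.579, 0.489, 158.062], [-0.758, 0.497, -0.423, 622.161], [0.002, -0.647, -0.763, 789.901], [0.0, 0.0, 0.0, 1.0]]
scene dish 0.73 [302.5, 287.5, 35.7, 33.5] [433. 294.  14.] [402. 262.  -0.] [469. 325.  19.]
scene dish 0.68 [240.6, 230.4, 35.3, 28.1] [609. 293.  13.] [580. 250.  -2.] [6
[... 1413 characters left out ...]
 0.66 [276.2, 156.4, 85.0, 68.3] [643. 130.  26.] [585.  31.  -4.] [714. 202.  49.]
top start_top 0.55 [281.0, 198.3, 17.9, 14.0] [617. 168.  44.] [604. 155.  31.] [633. 181.  49.]
top jar 0.71 [273.2, 247.4, 21.7, 22.2] [521. 177.  48.] [499. 159.   1.] [540. 196.  56.]
top stopper 0.56 [252.4, 160.2, 20.1, 14.0] [688. 218.  27.] [673. 203.  22.] [702. 233.  31.]
top dropper 0.97 [284.0, 120.3, 24.4, 22.7] [743. 159.  60.] [730. 138.  11.] [769. 178.  91.]
wrist 69.15423953581319 277.41963261262845 209.24021050067049 [0.01551092 0.         0.         0.         0.        ] [[-0.379, 0.885, 0.269, 169.402], [0.925, 0.363, 0.111, -604.743], [0.0, 0.291, -0.957, 373.989], [0.0, 0.0, 0.0, 1.0]]
```

```bash
python3 - <<'E'
import cv2
for n in("top","scene"):
    i=cv2.imread(f"pics/{n}0.png")[80:340,150:450]; cv2.imwrite(f"pics/{n}0c.png",cv2.resize(i,None,fx=2.3,fy=2.3,interpolation=cv2.INTER_CUBIC))
E
```

```text
(no output)
```

View pics/top0c.png

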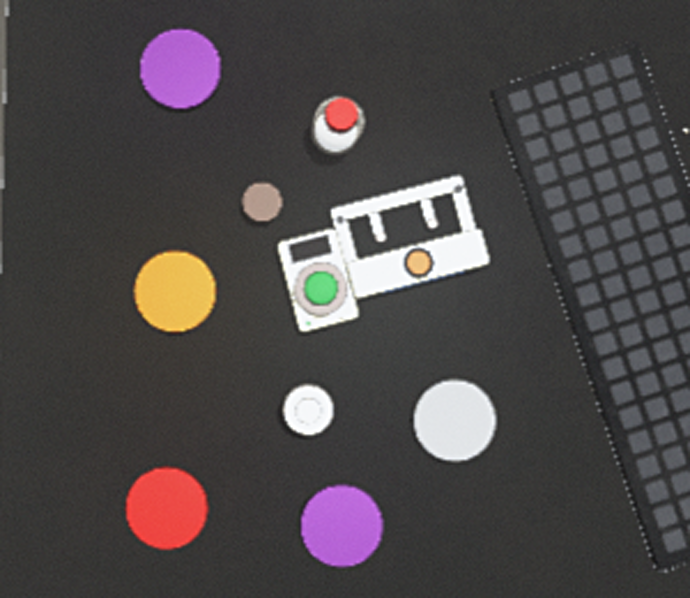

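View pics/scene0c.png

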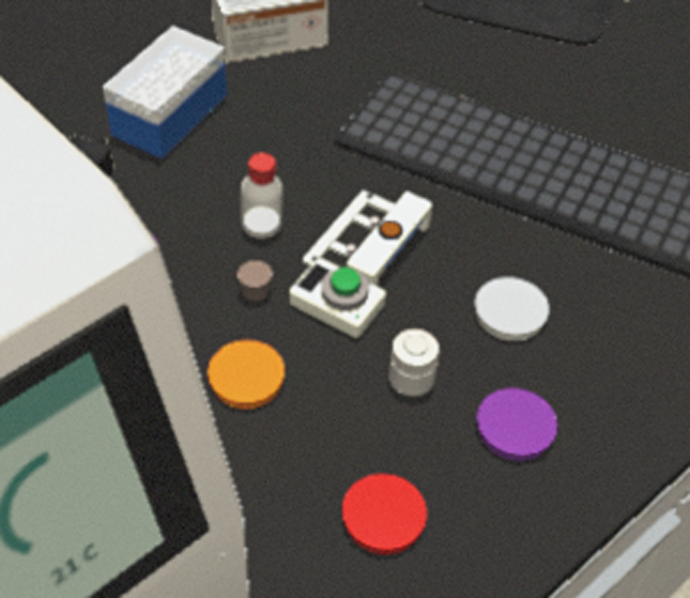

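The top view shows the white dish at about (347,263) in the full image. The reader bridge runs from about (295,210) to (362,190), with the optics cover at (331,193) and the green button at (289,205). The jar stands at (284,258). The networks' other "dish" hits are the coloured decoys. Next I'll measure everything precisely.

```bash
cat > meas.py <<'E'
from h import *
def circ(f,mask,z):
    c,_=cv2.findContours(mask.astype(np.uint8),cv2.RETR_EXTERNAL,cv2.CHAIN_APPROX_NONE); c=max(c,key=cv2.contourArea)
    m=np.zeros(mask.shape,np.uint8); cv2.drawContours(m,[c],-1,1,-1); v,u=np.nonzero(m); P=world(f,np.c_[u,v],z=z)
    # area weights ~ uniform
    pc=world(f,c[:,0],z=z); return P.mean(0)[:2], np.mean(np.hypot(*(pc-P.mean(0))[:,:2].T))
def box(n): m=np.zeros((420,560),bool); m[n[1]:n[3],n[0]:n[2]]=1; return m
E
python3 - <<'E'
from meas import *
for n in("top","scene"):
    f=grab_frame(n); im=f["pixels"].astype(int); b,g,r=im[...,0],im[...,1],im[...,2]
    hsv=cv2.cvtColor(f["pixels"],cv2.COLOR_BGR2HSV)
    white=(im.min(2)>120)&(hsv[...,1]<60)
    for q in silhouettes("dish",n):
        m=q["region"]; 
        if hsv[...,1][m].mean()<60:
            e=[int(x) for x in q["extent"]]; w=white&box([e[0]-5,e[1]-5,e[0]+e[2]+6,e[1]+e[3]+6]); print(n,"dish",q["conf"],circ(f,w,14 if n=="top" else 14))
    green=(hsv[...,0]>45)&(hsv[...,0]<80)&(hsv[...,1]>120)&(hsv[...,2]>60)
    m=green&(box([275,190,310,220]) if n=="top" else box([285,185,315,215]))
    print(n,"green",circ(f,m,44),m.sum())
    org=(hsv[...,0]>5)&(hsv[...,0]<25)&(hsv[...,1]>100)&(box([315,180,350,205]) if n=="top" else box([305,165,335,195]))
    print(n,"cover",circ(f,org,37),org.sum())
    P,uv=cloud(f,white); k=(P[:,2]>29)&(P[:,2]<42)&(P[:,0]>590)&(P[:,0]<670)&(P[:,1]<155)&(P[:,1]>0)
    rect=cv2.minAreaRect(P[k][:,:2].astype(np.float32)); print(n,"beamtop",rect,k.sum())
E
```

```text
top dish 0.88 (array([513.4364823 ,  56.21556324]), np.float64(32.66827581466705))
top green (array([617.63840133, 168.27641659]), np.float64(11.734355537823902)) 148
top cover (array([640.23806701,  90.28730952]), np.float64(8.627763688747779)) 83
top beamtop ((637.0985717773438, 98.76814270019531), (33.03856658935547, 128.91665649414062), 17.995708465576172) 890
scene dish 0.81 (array([511.34448062,  60.06104499]), np.float64(33.458814871152356))
scene green (array([614.21267366, 173.16400042]), np.float64(12.989891257732209)) 108
scene cover (array([637.73595798,  93.58373276]), np.float64(8.264216187643518)) 44
scene beamtop ((636.8946533203125, 98.52605438232422), (30.40809440612793, 123.73039245605469), 16.15990447998047) 458
```

```bash
cat >> h.py <<'E'
SEAT=np.array([639.,92.]); YAW=0.283
from scipy.spatial.transform import Rotation as Ro
def r2w(x,y): c,s=np.cos(YAW),np.sin(YAW); return SEAT+np.array([c*x-s*y,s*x+c*y])
def plan(xy,z,spin=True):
    s=observe(); R=Ro.from_rotvec(s["orientation"]).as_matrix(); d=R.T@(np.r_[xy,z]-s["tcp_pos"])
    print("tcp",np.round(s["tcp_pos"],1),"axes x",np.round(R[:,0],3),"z",np.round(R[:,2],3)); print("rows tx,ty,tz",np.round(d/400,4))
    best=min(((np.arctan2(*( (R.T@np.r_[np.cos(YAW+k),np.sin(YAW+k),0])[[1,0]]))) for k in(0,np.pi)),key=abs); print("spin",round(best/np.pi,4),"grip",s["gripper_width"],"q6",s["q"][5],"F",np.round(s["wrist_force"],1),"t",s["t"])
def rp():
    s=observe(); d=s["tcp_pos"][:2]-SEAT; c,q=np.cos(YAW),np.sin(YAW); print("reader xy",np.round([c*d[0]+q*d[1],-q*d[0]+c*d[1]],1),"z",round(s["tcp_pos"][2],1))
E
python3 - <<'E'
from h import *
plan(r2w(-195,2.6),330)
E
```

```text
tcp [ 237.  -578.3  404.7] axes x [-0.925 -0.379 -0.   ] z [ 0. -0. -1.]
rows tx,ty,tz [-1.0813  1.2276  0.1868]
spin 0.0337 grip 1.004661480972574 q6 -0.2585685750921814 F [ 0.  -0.4 -0.3] t 0.95
```

```bash
python3 -m handwheel '[{"tx":-0.54,"ty":0.61,"tz":0.09,"spin":0.0337,"claw":0.35},{"tx":-0.54,"ty":0.61,"tz":0.09,"spin":0.0337,"claw":0.35},{"tx":-0.54,"ty":0.61,"tz":0.09,"spin":0.0337,"claw":0.35},{"tx":-0.54,"ty":0.61,"tz":0.09,"spin":0.0337,"claw":0.35},{"tx":-0.54,"ty":0.61,"tz":0.09,"spin":0.0337,"claw":0.35},{"tx":-0.54,"ty":0.61,"tz":0.09,"spin":0.0337,"claw":0.35},{"tx":-0.54,"ty":0.61,"tz":0.09,"spin":0.0337,"claw":0.35},{"tx":-0.54,"ty":0.61,"tz":0.09,"spin":0.0337,"claw":0.35},{"tx":-0.54,"ty":0.61,"tz":0.09,"spin":0.0337,"claw":0.35},{"tx":-0.54,"ty":0.61,"tz":0.09,"spin":0.0337,"claw":0.35}]' 20
python3 - <<'E'
from h import *
plan(r2w(-195,2.6),330)
E
```

```text
t: 1.78
tcp_pos: [344.9, -269.2, 369.1]
orientation: [-0.45, 3.109, -0.001]
wrist_force: [-0.5, -0.4, 0.0]
gripper_width: 0.348
tcp [ 344.9 -269.2  369.1] axes x [-0.959 -0.284 -0.001] z [ 0.001 -0.    -1.   ]
rows tx,ty,tz [-0.4735  0.6661  0.0976]
spin 0.0014 grip 0.34836546932395024 q6 -0.9947481632872314 F [-0.5 -0.4  0. ] t 1.7833
```

```bash
python3 -m handwheel '[{"tx":-0.47,"ty":0.666,"tz":0.098,"claw":0.35},{"tx":-0.47,"ty":0.666,"tz":0.098,"claw":0.35},{"tx":-0.47,"ty":0.666,"tz":0.098,"claw":0.35},{"tx":-0.47,"ty":0.666,"tz":0.098,"claw":0.35},{"tx":-0.47,"ty":0.666,"tz":0.098,"claw":0.35},{"tx":-0.47,"ty":0.666,"tz":0.098,"claw":0.35},{"tx":-0.47,"ty":0.666,"tz":0.098,"claw":0.35},{"tx":-0.47,"ty":0.666,"tz":0.098,"claw":0.35},{"tx":-0.47,"ty":0.666,"tz":0.098,"claw":0.35},{"tx":-0.47,"ty":0.666,"tz":0.098,"claw":0.35}]' 20
python3 - <<'E'
from meas import *
plan(r2w(-195,2.6),330); rp()
f=grab_frame("wrist"); im=f["pixels"]; cv2.imwrite("pics/w1.png",im)
hsv=cv2.cvtColor(im,cv2.COLOR_BGR2HSV)
for q in("dish","start_top"):
  for d in silhouettes(q,"wrist")[:4]:
    P,_=cloud(f,d["region"]);print(q,d["conf"],d["extent"],np.round(np.median(P,0),1),hsv[...,1][d["region"]].mean(), circ(f,d["region"],14 if q=="dish" else 44))
E
```

```text
tcp [ 344.9 -269.2  369.1] axes x [-0.959 -0.284 -0.001] z [ 0.001 -0.    -1.   ]
rows tx,ty,tz [-0.4735  0.6661  0.0976]
spin 0.0014 grip 0.34836546932395024 q6 -0.9947481632872314 F [-0.5 -0.4  0. ] t 1.7833
reader xy [-383.2 -264.7] z 369.1
dish 0.74 [542.8, 317.5, 16.5, 36.7] [431.8 121.1  10.5] 142.3864168618267 (array([429.90249178, 117.64166065]), np.float64(17.999402806519086))
dish 0.38 [482.8, 348.6, 21.1, 16.4] [481.9  66.2  12.9] 9.63768115942029 (array([480.38214618,  63.53514999]), np.float64(9.227734845277288))validation failed for argument at $[0]...
```

View pics/w1.png

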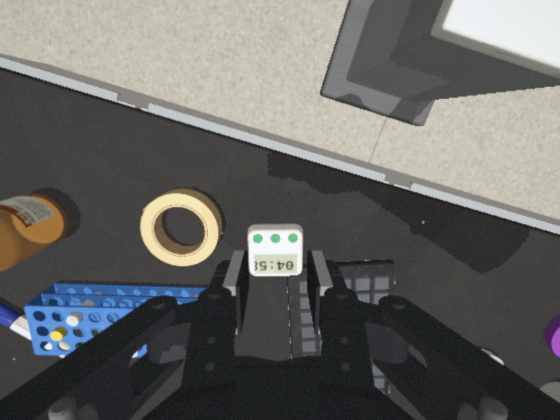

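The second call was refused, probably because a field was missing. I'll resend it with all the fields. The wrist view only shows the bench behind the fingers, with the dish partly hidden at (490,355), so I'll rely on the scene and top cameras.

```bash
python3 -m handwheel '[{"tx":-0.47,"ty":0.666,"tz":0.098,"spin":0,"claw":0.35},{"tx":-0.47,"ty":0.666,"tz":0.098,"spin":0,"claw":0.35},{"tx":-0.47,"ty":0.666,"tz":0.098,"spin":0,"claw":0.35},{"tx":-0.47,"ty":0.666,"tz":0.098,"spin":0,"claw":0.35},{"tx":-0.47,"ty":0.666,"tz":0.098,"spin":0,"claw":0.35},{"tx":-0.47,"ty":0.666,"tz":0.098,"spin":0,"claw":0.35},{"tx":-0.47,"ty":0.666,"tz":0.098,"spin":0,"claw":0.35},{"tx":-0.47,"ty":0.666,"tz":0.098,"spin":0,"claw":0.35},{"tx":-0.47,"ty":0.666,"tz":0.098,"spin":0,"claw":0.35},{"tx":-0.47,"ty":0.666,"tz":0.098,"spin":0,"claw":0.35}]' 20
python3 - <<'E'
from h import *
rp()
plan(r2w(-195,2.6),200)
f=grab_frame("scene"); im=f["pixels"]; cv2.imwrite("pics/s1.png",cv2.resize(im[80:380,200:500],None,fx=2,fy=2))
E
```

```text
t: 2.77
tcp_pos: [451.8, 37.2, 329.2]
orientation: [0.442, -3.11, 0.001]
wrist_force: [1.1, -0.7, -0.6]
gripper_width: 0.345
reader xy [-195.1   -0.3] z 329.2
tcp [451.8  37.2 329.2] axes x [-0.96  -0.279  0.001] z [-0.001 -0.001 -1.   ]
rows tx,ty,tz [-0.0004  0.0076  0.3229]
spin -0.0002 grip 0.3454547229482278 q6 -1.7316015437934984 F [ 1.1 -0.7 -0.6] t 2.7667
```

View pics/s1.png

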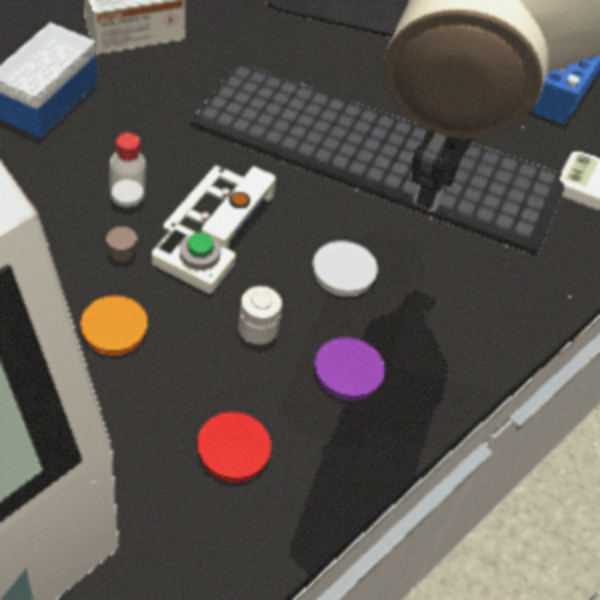

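The scene view shows the gripper above its approach point, with the dish at about (345,267) in the crop and nothing in the way. I'll lower it.

```bash
python3 -m handwheel '[{"tx":0,"ty":0.0076,"tz":0.1,"spin":0,"claw":0.35},{"tx":0,"ty":0.0076,"tz":0.2,"spin":0,"claw":0.35},{"tx":0,"ty":0.0076,"tz":0.3,"spin":0,"claw":0.35},{"tx":0,"ty":0.0076,"tz":0.365,"spin":0,"claw":0.35},{"tx":0,"ty":0.0076,"tz":0.365,"spin":0,"claw":0.35},{"tx":0,"ty":0.0076,"tz":0.365,"spin":0,"claw":0.35}]' 20
python3 - <<'E'
from h import *
rp()
f=grab_frame("scene"); im=f["pixels"]; cv2.imwrite("pics/s2.png",cv2.resize(im[160:310,260:460],None,fx=4,fy=4,interpolation=cv2.INTER_CUBIC))
print(np.round(proj(f,[[*r2w(-195,2.6+22),0],[*r2w(-195,2.6-22),0]]),1))
f=grab_frame("wrist"); cv2.imwrite("pics/w2.png",f["pixels"])
E
```

```text
t: 3.32
tcp_pos: [450.3, 37.5, 182.8]
orientation: [0.435, -3.107, 0.003]
wrist_force: [-0.1, 1.1, 0.6]
gripper_width: 0.351
reader xy [-196.5    0.3] z 182.8
[[395.1 236.4]
 [403.8 222.2]]
```

View pics/s2.png

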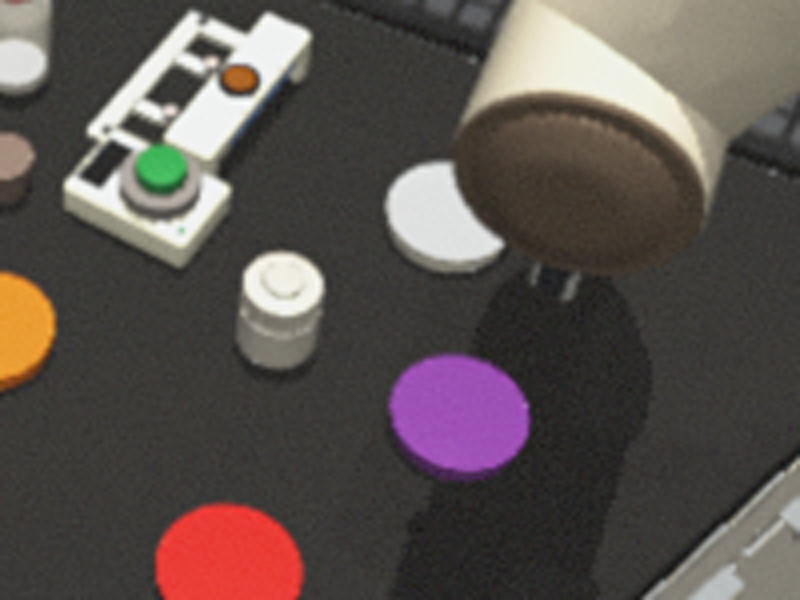

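View pics/w2.png

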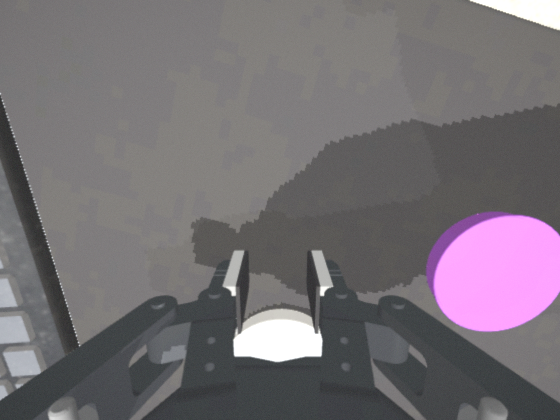

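The wrist view shows the dish's near edge at about (278,312), centred between the fingertips at (237,255) and (318,255). Next I'll read the tip height from the depth.

```bash
python3 - <<'E'
from h import *
f=grab_frame("wrist"); D=f["depth"]; T=np.array(f["cam_to_world"])
c,s=np.cos(YAW),np.sin(YAW)
for box in((225,240,255,340),(300,240,330,340)):
    m=np.zeros(D.shape,bool); m[box[1]:box[3],box[0]:box[2]]=1; m&=(D>0)
    P,uv=cloud(f,m); tz=P[:,2]; d=P[:,:2]-SEAT; rx=c*d[:,0]+s*d[:,1]; ry=-s*d[:,0]+c*d[:,1]
    k=(tz>4)&(rx<-175); print(k.sum(), "z pct",np.round(np.percentile(tz[k],[0,1,3,5,10,50]),1),"ry",np.round(np.percentile(ry[k],[2,50,98]),1),"rx",np.round(np.percentile(rx[k],[2,50,98]),1))
# dish near edge in the wrist image
m=np.zeros(D.shape,bool); m[300:360,240:315]=1; m&=(f["pixels"].min(2)>180); P,uv=cloud(f,m); d=P[:,:2]-SEAT; rx=c*d[:,0]+s*d[:,1]; ry=-s*d[:,0]+c*d[:,1]
k=(P[:,2]>5)&(P[:,2]<20)
print("dish z",np.median(P[k,2]),"near rx",np.percentile(rx[k],[1,5]), "cy", np.median(ry[k]))
# circle fit to the near rim
pts=[]
for u in range(246,312,3):
    v=np.nonzero(m[:,u])[0]
    if len(v): pts.append((u,v.min()))
W=world(f,pts,z=12); d=W[:,:2]-SEAT; q=np.c_[c*d[:,0]+s*d[:,1],-s*d[:,0]+c*d[:,1]]
from scipy.optimize import least_squares
r=least_squares(lambda p:np.hypot(*(q-p).T)-33,[-130,0],loss="soft_l1"); print("centre in reader frame (assumed)",r.x, np.abs(r.fun).mean())
E
```

```text
1811 z pct [12.4 15.4 17.9 19.2 22.5 46.5] ry [-21.3 -13.7 -10.5] rx [-211.1 -204.2 -184.1]
1732 z pct [11.8 15.1 17.8 19.2 22.5 45.9] ry [15.1 18.4 25.5] rx [-211.2 -204.  -183.8]
dish z 13.690516307597619 near rx [-163.42228429 -161.95687105] cy 2.491434203793716
centre in reader frame (assumed) [-135.55624689    3.61077914] 0.25385265745336033
```

```bash
python3 -m handwheel '[{"tx":0,"ty":0.003,"tz":0.01,"spin":0,"claw":0.35},{"tx":0,"ty":0.003,"tz":0.0205,"spin":0,"claw":0.35},{"tx":-0.015,"ty":0.003,"tz":0.0205,"spin":0,"claw":0.35},{"tx":-0.03,"ty":0.003,"tz":0.0205,"spin":0,"claw":0.35},{"tx":-0.04,"ty":0.003,"tz":0.0205,"spin":0,"claw":0.35},{"tx":-0.05,"ty":0.003,"tz":0.0205,"spin":0,"claw":0.35},{"tx":-0.06,"ty":0.003,"tz":0.0205,"spin":0,"claw":0.35},{"tx":-0.07,"ty":0.003,"tz":0.0205,"spin":0,"claw":0.35},{"tx":-0.08,"ty":0.003,"tz":0.0205,"spin":0,"claw":0.35}]' 20
python3 - <<'E'
from h import *
rp()
f=grab_frame("wrist"); cv2.imwrite("pics/w3.png",f["pixels"])
E
```

```text
t: 4.22
tcp_pos: [481.8, 48.7, 177.0]
orientation: [-0.438, 3.108, 0.0]
wrist_force: [-0.4, -0.4, 0.6]
gripper_width: 0.351
reader xy [-163.     2.3] z 177.0
```

View pics/w3.png

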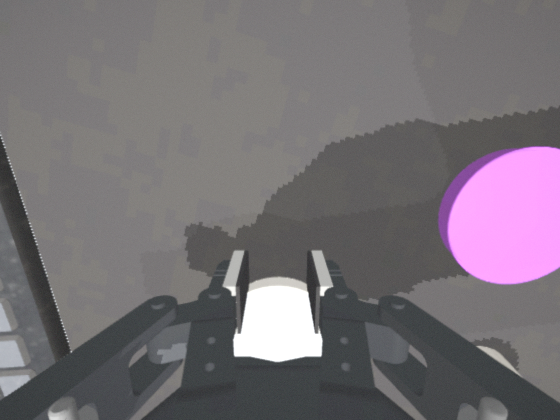

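```bash
cat > wd.py <<'E'
from h import *
from scipy.optimize import least_squares
def run():
    f=grab_frame("wrist"); D=f["depth"]; c,s=np.cos(YAW),np.sin(YAW)
    T=np.array(f["cam_to_world"])
    m=np.zeros(D.shape,bool); m[240:360,252:303]=1; m&=(f["pixels"].min(2)>180)
    P,uv=cloud(f,m); print("dish z",np.round(np.percentile(P[:,2],[5,50,95]),1))
    pts=[]
    for u in range(254,302,3):
        v=np.nonzero(m[:,u])[0]
        if len(v): pts.append((u,v.min()))
    W=world(f,pts,z=12); d=W[:,:2]-SEAT; q=np.c_[c*d[:,0]+s*d[:,1],-s*d[:,0]+c*d[:,1]]
    r=least_squares(lambda p:np.hypot(*(q-p).T)-33,[q[:,0].mean()+31,0],loss="soft_l1"); print("dish centre reader",np.round(r.x,1),round(np.abs(r.fun).mean(),2))
    for box in((225,240,255,340),(300,240,330,340)):
        m=np.zeros(D.shape,bool); m[box[1]:box[3],box[0]:box[2]]=1; m&=(D>0)&(f["pixels"].max(2)<250)
        P,uv=cloud(f,m); print("lowz",np.round(np.percentile(P[P[:,2]>3,2],[0,1,3,5]),1))
    rp(); o=observe(); print("F",np.round(o["wrist_force"],1),"w",round(o["gripper_width"],3),"t",o["t"]); return f
E
python3 - <<'E'
from wd import *
run(); f=grab_frame("top"); cv2.imwrite("pics/t3.png",cv2.resize(f["pixels"][130:330,230:430],None,fx=3,fy=3))
f=grab_frame("scene"); cv2.imwrite("pics/s3.png",cv2.resize(f["pixels"][160:310,260:460],None,fx=4,fy=4))
E
```

```text
dish z [ 5.3 13.8 14.7]
dish centre reader [-124.6    3.3] 0.19
lowz [ 3.   5.2  8.6 10.4]
lowz [ 3.1  5.7  8.2 10. ]
reader xy [-162.5    2.4] z 177.1
F [-0.2 -0.4  1. ] w 0.346 t 4.3167
```

View pics/t3.png

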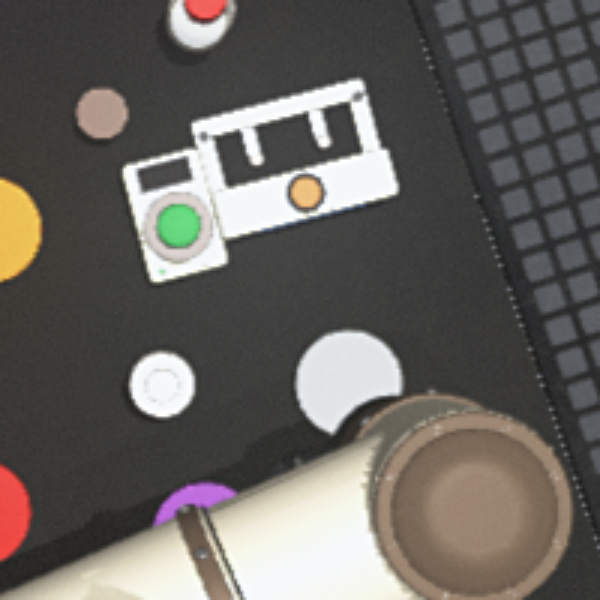

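View pics/s3.png

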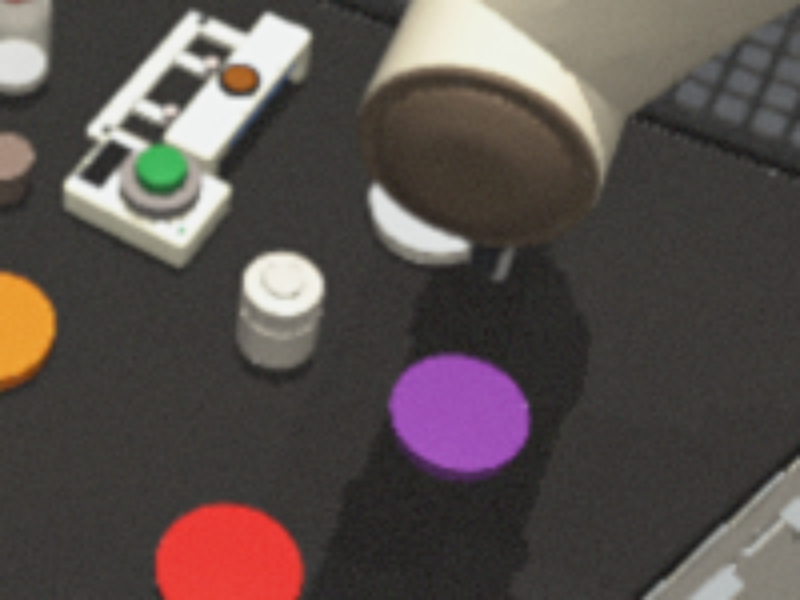

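The fingers touch the dish and have pushed it about 10 mm. The top view shows it at about (348,383), still in line with the entrance. I'll keep going.

```bash
python3 -m handwheel '[{"tx":-0.015,"ty":-0.001,"tz":0.004,"spin":0,"claw":0.35},{"tx":-0.03,"ty":-0.002,"tz":0.004,"spin":0,"claw":0.35},{"tx":-0.045,"ty":-0.003,"tz":0.004,"spin":0,"claw":0.35},{"tx":-0.06,"ty":-0.004,"tz":0.004,"spin":0,"claw":0.35},{"tx":-0.075,"ty":-0.005,"tz":0.004,"spin":0,"claw":0.35},{"tx":-0.09,"ty":-0.006,"tz":0.004,"spin":0,"claw":0.35},{"tx":-0.105,"ty":-0.007,"tz":0.004,"spin":0,"claw":0.35},{"tx":-0.12,"ty":-0.008,"tz":0.004,"spin":0,"claw":0.35},{"tx":-0.135,"ty":-0.0085,"tz":0.004,"spin":0,"claw":0.35},{"tx":-0.15,"ty":-0.0085,"tz":0.004,"spin":0,"claw":0.35}]' 20
python3 - <<'E'
from wd import *
run(); f=grab_frame("top"); cv2.imwrite("pics/t4.png",cv2.resize(f["pixels"][130:330,230:430],None,fx=3,fy=3))
E
```

```text
t: 5.25
tcp_pos: [540.9, 62.1, 175.7]
orientation: [-0.437, 3.107, 0.001]
wrist_force: [-0.0, -0.6, 0.3]
gripper_width: 0.352
dish z [ 5.  13.8 14.7]
dish centre reader [-65.3   0.2] 0.2
lowz [3.1 4.7 7.3 9. ]
lowz [3.4 4.9 7.2 8.6]
reader xy [-101.3   -1.2] z 175.9
F [3.  0.3 0. ] w 0.355 t 5.3
```

View pics/t4.png

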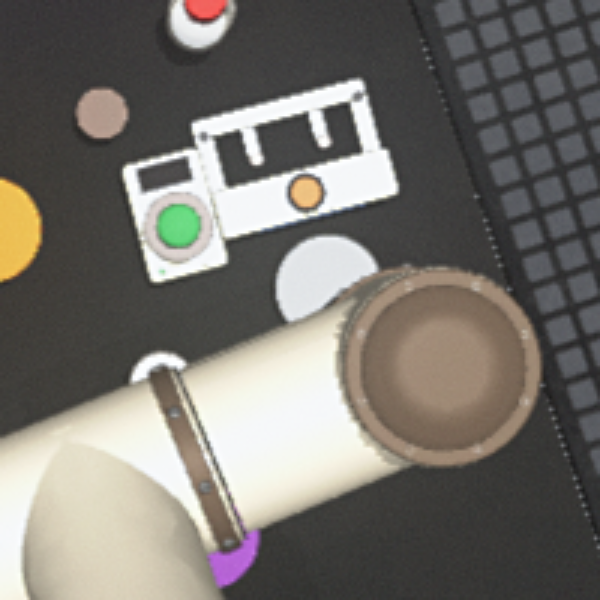

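```bash
cat > td.py <<'E'
from h import *
from scipy.optimize import least_squares
def run(seat=(640.24,90.29),g=(617.64,168.28)):
    f=grab_frame("top"); im=f["pixels"]; hsv=cv2.cvtColor(im,cv2.COLOR_BGR2HSV)
    seat=np.array(seat); y=np.array(g)-seat; y/=np.hypot(*y); x=np.array([y[1],-y[0]])
    m=(im.min(2)>120)&(hsv[...,1]<60)
    P,uv=cloud(f,m); d=P[:,:2]-seat; rx=d@x; ry=d@y
    k=(P[:,2]>6)&(P[:,2]<22)&(rx>-110)&(rx<-20)&(abs(ry)<44)
    mm=np.zeros(m.shape,np.uint8); mm[uv[k][:,1],uv[k][:,0]]=1; mm=cv2.morphologyEx(mm,cv2.MORPH_CLOSE,np.ones((3,3)))
    pts=[]
    for v in range(420):
        u=np.nonzero(mm[v])[0]
        if len(u)>3: pts.append((u.min()-.5,v))
    for u in range(560):
        v=np.nonzero(mm[:,u])[0]
        if len(v)>3: pts.append((u,v.min()-.5))
    W=world(f,pts,z=14)[:,:2]-seat; q=np.c_[W@x,W@y]
    r=least_squares(lambda p:np.hypot(*(q-p).T)-33,q.mean(0),loss="soft_l1",f_scale=.5); print("top: dish rel seat",np.round(r.x,1),np.abs(r.fun).mean(),len(q)); return f
if __name__=="__main__": run()
E
python3 td.py
```

```text
top: dish rel seat [-60.7   0.1] 0.36959985148514773 61
```

```bash
python3 -m handwheel '[{"tx":-0.0125,"ty":0,"tz":0.003,"spin":0,"claw":0.35},{"tx":-0.025,"ty":0,"tz":0.003,"spin":0,"claw":0.35},{"tx":-0.04,"ty":0,"tz":0.003,"spin":0,"claw":0.35},{"tx":-0.055,"ty":0,"tz":0.003,"spin":0,"claw":0.35},{"tx":-0.07,"ty":0,"tz":0.003,"spin":0,"claw":0.35},{"tx":-0.085,"ty":0,"tz":0.003,"spin":0,"claw":0.35},{"tx":-0.1,"ty":0,"tz":0.003,"spin":0,"claw":0.35},{"tx":-0.115,"ty":0,"tz":0.003,"spin":0,"claw":0.35},{"tx":-0.125,"ty":0,"tz":0.003,"spin":0,"claw":0.35},{"tx":-0.13,"ty":0,"tz":0.003,"spin":0,"claw":0.35}]' 20
python3 - <<'E'
from wd import *
run(); f=grab_frame("top"); cv2.imwrite("pics/t5.png",cv2.resize(f["pixels"][130:330,230:430],None,fx=3,fy=3))
f=grab_frame("scene"); cv2.imwrite("pics/s5.png",cv2.resize(f["pixels"][130:280,220:420],None,fx=4,fy=4))
E
```

```text
t: 6.23
tcp_pos: [591.4, 76.7, 174.6]
orientation: [-0.437, 3.107, 0.001]
wrist_force: [0.0, 0.3, 0.1]
gripper_width: 0.351
dish z [ 4.4 13.8 23. ]
dish centre reader [-12.8   0. ] 0.11
lowz [3.2 4.7 7.  8.1]
lowz [3.1 4.  6.2 7.6]
reader xy [-49.9  -1.4] z 174.6
F [ 0.4 -0.1  0.3] w 0.352 t 6.2833
```

View pics/t5.png

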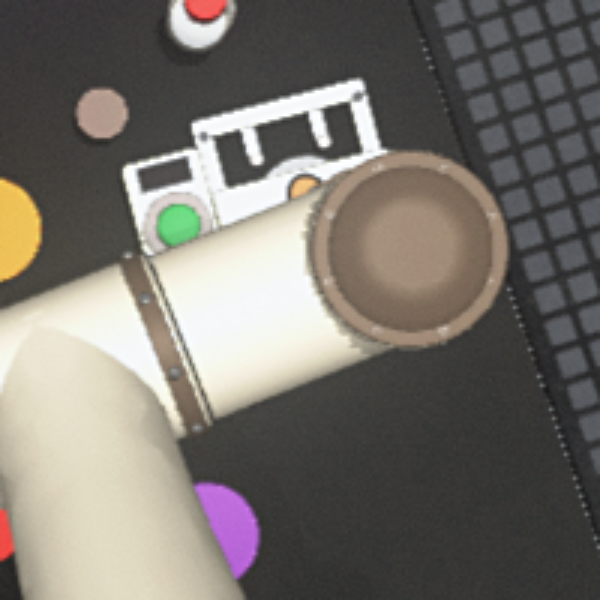

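View pics/s5.png

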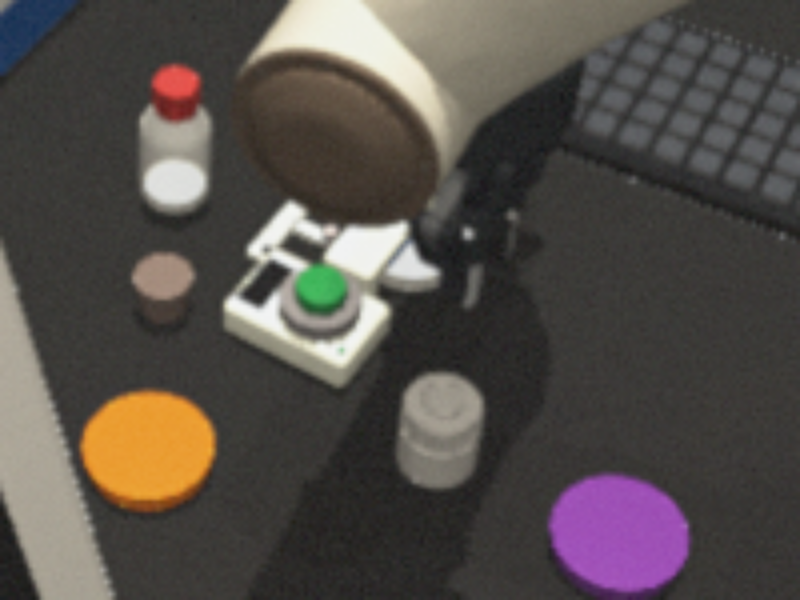

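The dish is under the beam and its front edge shows behind it at about (300,160). About 9 mm remain, so I'll go on in small steps and watch the force.

```bash
python3 -m handwheel '[{"tx":-0.005,"ty":0,"tz":0,"spin":0,"claw":0.35},{"tx":-0.01,"ty":0,"tz":0,"spin":0,"claw":0.35},{"tx":-0.015,"ty":0,"tz":0,"spin":0,"claw":0.35},{"tx":-0.0175,"ty":0,"tz":0,"spin":0,"claw":0.35},{"tx":-0.0175,"ty":0,"tz":0,"spin":0,"claw":0.35}]' 20
python3 -c "
from wd import *
run()"
python3 -m handwheel '[{"tx":-0.0025,"ty":0,"tz":0,"spin":0,"claw":0.35},{"tx":-0.0025,"ty":0,"tz":0,"spin":0,"claw":0.35}]' 20
python3 -c "
from wd import *
run()"
```

```text
t: 6.8
tcp_pos: [597.8, 78.5, 174.7]
orientation: [-0.437, 3.107, 0.001]
wrist_force: [-0.1, 0.2, -0.0]
gripper_width: 0.351
dish z [ 4.6 14.  32.4]
dish centre reader [-5.9  0.3] 0.21
lowz [3.  4.4 6.9 8.2]
lowz [3.1 4.3 6.6 7.8]
reader xy [-43.5  -1.4] z 174.7
F [ 0.1 -0.4  0.1] w 0.346 t 6.85
t: 7.02
tcp_pos: [598.7, 78.8, 174.7]
orientation: [-0.437, 3.106, 0.001]
wrist_force: [-0.7, 0.2, 0.6]
gripper_width: 0.351
dish z [ 4.7 14.  32.8]
dish centre reader [-5.  -0.2] 0.19
lowz [3.  4.7 7.  8.2]
lowz [3.3 4.  6.9 8. ]
reader xy [-42.4  -1.4] z 174.7
F [-0.8 -0.2  0.2] w 0.353 t 7.0667
```

```bash
for i in 1 ; do python3 -m handwheel '[{"tx":-0.0025,"ty":0,"tz":0,"spin":0,"claw":0.35},{"tx":-0.0025,"ty":0,"tz":0,"spin":0,"claw":0.35}]' 20 | grep -E "pos|force"; done
python3 -m handwheel '[{"tx":-0.0025,"ty":0,"tz":0,"spin":0,"claw":0.35},{"tx":-0.0025,"ty":0,"tz":0,"spin":0,"claw":0.35}]' 20 | grep -E "pos|force"
python3 -c "
from wd import *
run()"
```

```text
tcp_pos: [599.7, 79.1, 174.7]
wrist_force: [0.2, -1.1, 0.2]
tcp_pos: [600.6, 79.4, 174.7]
wrist_force: [-0.6, 0.1, 0.8]
dish z [ 4.7 14.  33.1]
dish centre reader [-3.3  0.2] 0.11
lowz [3.  4.6 6.9 8.2]
lowz [3.  4.5 6.8 7.9]
reader xy [-40.4  -1.4] z 174.7
F [-1.   0.4 -0.3] w 0.349 t 7.45
```

```bash
python3 -m handwheel '[{"tx":-0.0025,"ty":0,"tz":0,"spin":0,"claw":0.35},{"tx":-0.0025,"ty":0,"tz":0,"spin":0,"claw":0.35}]' 20 | grep -E "pos|force"
python3 -c "
from wd import *
run()
f=grab_frame('top'); cv2.imwrite('pics/t6.png',cv2.resize(f['pixels'][150:230,270:390],None,fx=6,fy=6,interpolation=cv2.INTER_CUBIC))"
```

```text
tcp_pos: [601.2, 79.5, 174.5]
wrist_force: [-1.6, -0.2, 0.7]
dish z [ 4.7 14.  33. ]
dish centre reader [-3.1  0. ] 0.11
lowz [3.1 4.9 6.9 8.3]
lowz [3.  4.6 6.7 8. ]
reader xy [-39.8  -1.4] z 174.6
F [-3.  -0.7  2.3] w 0.352 t 7.6667
```

View pics/t6.png

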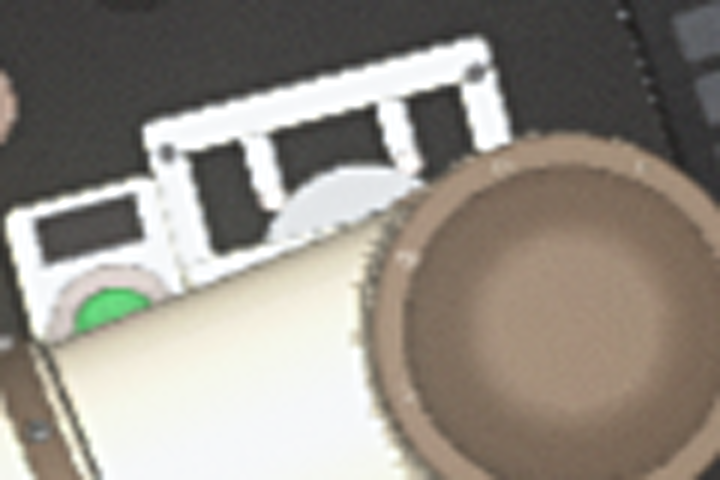

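The force has risen to 3 N and the dish has stopped moving. In the picture it meets the pins at (272,208) and about (415,172). I'll press slightly further so it rests against both.

```bash
python3 -m handwheel '[{"tx":-0.0025,"ty":0,"tz":0,"spin":0,"claw":0.35},{"tx":-0.0025,"ty":0,"tz":0,"spin":0,"claw":0.35},{"tx":-0.0025,"ty":0,"tz":0,"spin":0,"claw":0.35}]' 20 | grep -E "pos|force"
python3 -c "
from wd import *
run()"
```

```text
tcp_pos: [601.6, 79.7, 174.5]
wrist_force: [-4.2, 0.4, 4.1]
dish z [ 4.7 14.  33.1]
dish centre reader [-3.   0.2] 0.13
lowz [3.  4.5 6.8 8.3]
lowz [3.4 4.6 6.9 8. ]
reader xy [-39.3  -1.4] z 174.5
F [-5.3  1.5  2.2] w 0.353 t 8.0167
```

```bash
python3 -c "
from h import *
L=[]
for i in range(5):
    f=grab_frame('wrist'); L.append(observe()['wrist_force'])
F=np.mean(L,0); c,s=np.cos(YAW),np.sin(YAW); print(np.round(F,1),'reader',c*F[0]+s*F[1],-s*F[0]+c*F[1])
cv2.imwrite('pics/w6.png',f['pixels'])"
```

```text
[-5.1 -0.2  3.8] reader -4.949783850936746 1.2729465857823041
```

View pics/w6.png

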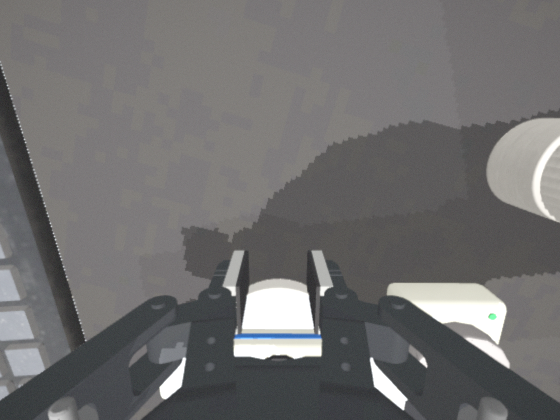

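About 5 N along the push axis and only 1.3 N sideways. To be sure the dish seats on both pins, I'll back off, shut the fingers and nudge it once at its middle.

```bash
python3 -m handwheel '[{"tx":0.02,"ty":0,"tz":0,"spin":0,"claw":0.35},{"tx":0.06,"ty":0.002,"tz":-0.01,"spin":0,"claw":0},{"tx":0.06,"ty":0.002,"tz":-0.01,"spin":0,"claw":0},{"tx":0.06,"ty":0.002,"tz":-0.01,"spin":0,"claw":0},{"tx":0.06,"ty":0.002,"tz":-0.01,"spin":0,"claw":0},{"tx":0.06,"ty":0.002,"tz":-0.01,"spin":0,"claw":0}]' 20
python3 -c "
from wd import *
rp(); f=grab_frame('wrist'); cv2.imwrite('pics/w7.png',f['pixels'])
f=grab_frame('top'); cv2.imwrite('pics/t7.png',cv2.resize(f['pixels'][150:230,270:390],None,fx=6,fy=6,interpolation=cv2.INTER_CUBIC))"
```

```text
t: 8.77
tcp_pos: [579.2, 74.1, 178.6]
orientation: [-0.437, 3.108, 0.001]
wrist_force: [-0.1, 0.3, 0.4]
gripper_width: 0.003
reader xy [-62.4  -0.5] z 178.6
```

View pics/w7.png

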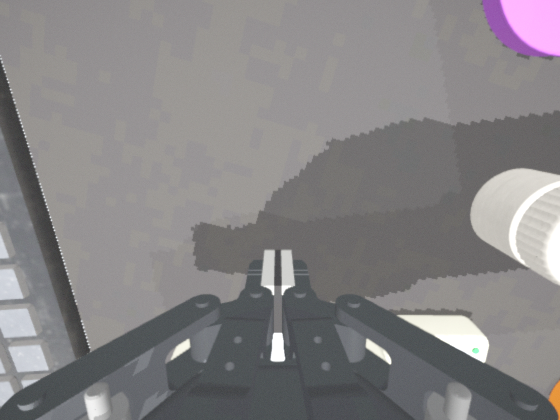

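View pics/t7.png

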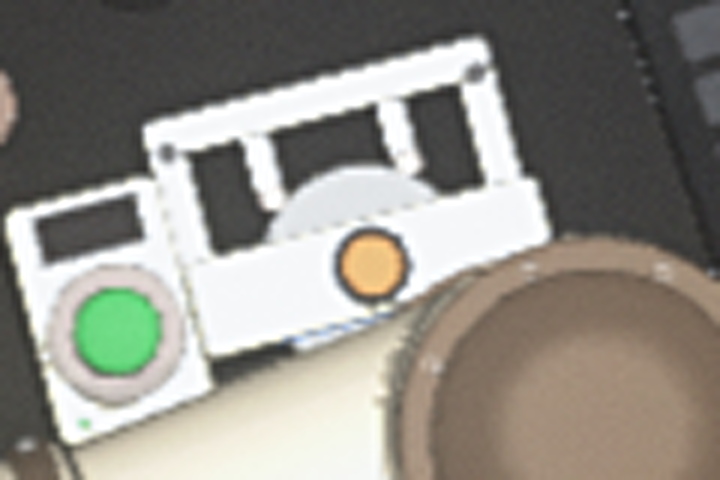

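```bash
python3 -m handwheel '[{"tx":-0.015,"ty":-0.002,"tz":0.002,"spin":0,"claw":0},{"tx":-0.025,"ty":-0.002,"tz":0.002,"spin":0,"claw":0},{"tx":-0.03,"ty":-0.002,"tz":0.002,"spin":0,"claw":0},{"tx":-0.0325,"ty":-0.002,"tz":0.002,"spin":0,"claw":0},{"tx":-0.035,"ty":-0.002,"tz":0.002,"spin":0,"claw":0},{"tx":-0.035,"ty":-0.002,"tz":0.002,"spin":0,"claw":0}]' 20
python3 -m handwheel '[{"tx":-0.0025,"ty":0,"tz":0,"spin":0,"claw":0},{"tx":-0.0025,"ty":0,"tz":0,"spin":0,"claw":0}]' 20
python3 -c "
from wd import *
rp()"
```

```text
t: 9.37
tcp_pos: [592.8, 77.1, 177.5]
orientation: [-0.437, 3.109, 0.0]
wrist_force: [-0.7, 0.8, 0.9]
gripper_width: -0.002
t: 9.53
tcp_pos: [593.8, 77.4, 177.5]
orientation: [-0.437, 3.109, 0.0]
wrist_force: [-0.5, 0.1, -0.0]
gripper_width: 0.0
reader xy [-47.5  -1.4] z 177.5
```

```bash
python3 -m handwheel '[{"tx":-0.0025,"ty":0,"tz":0,"spin":0,"claw":0},{"tx":-0.0025,"ty":0,"tz":0,"spin":0,"claw":0}]' 20|grep -E "pos|force"
python3 -m handwheel '[{"tx":-0.0025,"ty":0,"tz":0,"spin":0,"claw":0},{"tx":-0.0025,"ty":0,"tz":0,"spin":0,"claw":0}]' 20|grep -E "pos|force"
```

```text
tcp_pos: [594.9, 77.8, 177.6]
wrist_force: [-0.1, 0.3, 1.1]
tcp_pos: [596.0, 78.1, 177.7]
wrist_force: [-0.2, -0.2, 0.3]
```

```bash
python3 -m handwheel '[{"tx":-0.0025,"ty":0,"tz":0,"spin":0,"claw":0},{"tx":-0.0025,"ty":0,"tz":0,"spin":0,"claw":0}]' 20|grep -E "pos|force"
python3 -m handwheel '[{"tx":-0.0025,"ty":0,"tz":0,"spin":0,"claw":0},{"tx":-0.0025,"ty":0,"tz":0,"spin":0,"claw":0}]' 20|grep -E "pos|force"
python3 -c "
from wd import *
f=grab_frame('top'); cv2.imwrite('pics/t8.png',cv2.resize(f['pixels'][150:230,270:390],None,fx=6,fy=6,interpolation=cv2.INTER_CUBIC))
f=grab_frame('scene'); cv2.imwrite('pics/s8.png',cv2.resize(f['pixels'][130:250,260:400],None,fx=5,fy=5,interpolation=cv2.INTER_CUBIC))
rp()"
```

```text
tcp_pos: [596.8, 78.3, 177.6]
wrist_force: [-0.4, 0.4, 0.4]
tcp_pos: [597.3, 78.4, 177.4]
wrist_force: [-2.7, -0.1, 1.6]
reader xy [-43.9  -1.4] z 177.4
```

View pics/t8.png

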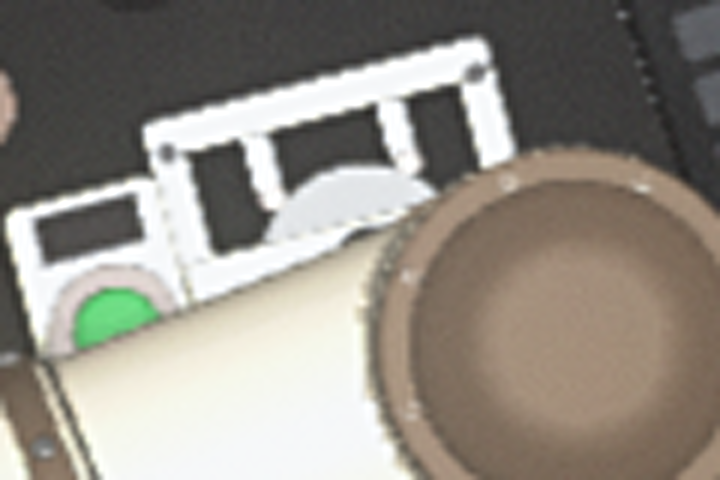

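View pics/s8.png

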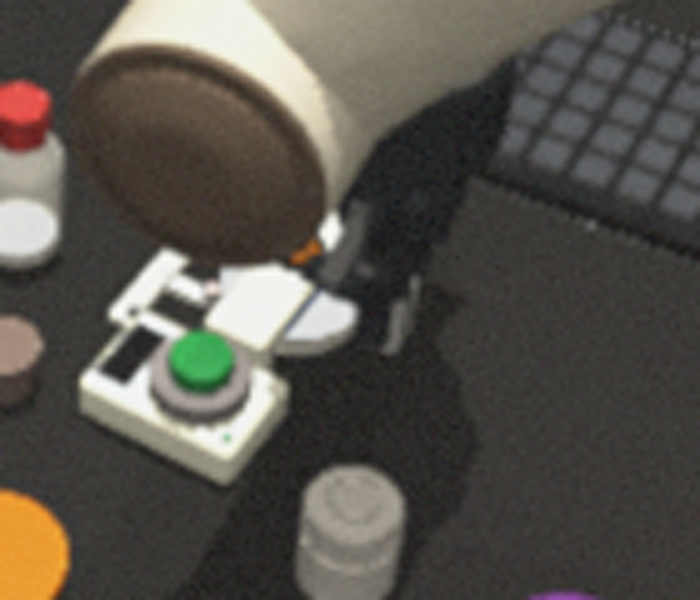

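```bash
python3 -m handwheel '[{"tx":-0.0025,"ty":0,"tz":0,"spin":0,"claw":0},{"tx":-0.0025,"ty":0,"tz":0,"spin":0,"claw":0},{"tx":-0.0025,"ty":0,"tz":0,"spin":0,"claw":0}]' 20|grep -E "pos|force"
python3 -m handwheel '[{"tx":-0.002,"ty":0,"tz":0,"spin":0,"claw":0},{"tx":-0.002,"ty":0,"tz":0,"spin":0,"claw":0},{"tx":-0.002,"ty":0,"tz":0,"spin":0,"claw":0}]' 20|grep -E "pos|force"
python3 -c "
from h import *
rp()"
```

```text
tcp_pos: [597.7, 78.5, 177.3]
wrist_force: [-4.7, 0.1, 2.8]
tcp_pos: [598.0, 78.5, 177.2]
wrist_force: [-5.4, -0.7, 2.7]
reader xy [-43.1  -1.5] z 177.2
```

The dish is seated firmly at about 5.5 N. I'll back away, lift, and measure.

```bash
python3 -m handwheel '[{"tx":0.03,"ty":0,"tz":0,"spin":0,"claw":0},{"tx":0.08,"ty":0,"tz":-0.02,"spin":0,"claw":0},{"tx":0.1,"ty":0,"tz":-0.1,"spin":0,"claw":0},{"tx":0.15,"ty":0,"tz":-0.17,"spin":0,"claw":0},{"tx":0.2,"ty":0,"tz":-0.17,"spin":0,"claw":0},{"tx":0.2,"ty":0,"tz":-0.17,"spin":0,"claw":0},{"tx":0.2,"ty":0,"tz":-0.17,"spin":0,"claw":0}]' 20
python3 - <<'E'
from wd import *
from meas import circ,box
f=grab_frame("top"); cv2.imwrite('pics/t9.png',cv2.resize(f['pixels'][150:230,270:390],None,fx=6,fy=6,interpolation=cv2.INTER_CUBIC))
hsv=cv2.cvtColor(f["pixels"],cv2.COLOR_BGR2HSV)
g=(hsv[...,0]>45)&(hsv[...,0]<80)&(hsv[...,1]>120)&(hsv[...,2]>60)&box([275,190,310,220]); print(circ(f,g,44))
seat=np.array([640.24,90.29]);y=np.array([617.64,168.28])-seat;y/=np.hypot(*y);x=np.array([y[1],-y[0]])
m=(f["pixels"].min(2)>120)&(hsv[...,1]<60)
# predicted outline overlay
big=cv2.imread('pics/t9.png')
a=np.linspace(0,2*np.pi,80); ring=np.array([[*(seat+33*np.cos(t)*x+33*np.sin(t)*y),14] for t in a])
p=((proj(f,ring)-[270,150]+.5)*6).astype(int); cv2.polylines(big,[p],True,(0,0,255),1)
for sy in(22,-22):
    ring=np.array([[*(seat+(29.4+4*np.cos(t))*x+(sy+4*np.sin(t))*y),13] for t in a]); p=((proj(f,ring)-[270,150]+.5)*6).astype(int); cv2.polylines(big,[p],True,(255,0,0),1)
cv2.imwrite('pics/t9b.png',big)
plan(r2w(-2,80),225)
E
```

```text
t: 11.38
tcp_pos: [521.7, 56.8, 246.6]
orientation: [-0.437, 3.11, 0.0]
wrist_force: [1.5, 0.7, 0.3]
gripper_width: -0.002
(array([617.63840133, 168.27641659]), np.float64(11.734355537823902))
tcp [522.3  56.9 246.1] axes x [-0.961 -0.276  0.   ] z [-0. -0. -1.]
rows tx,ty,tz [-0.2989  0.2038  0.0526]
spin -0.0012 grip 0.001957512214713857 q6 -1.7093174141655745 F [-0.  -0.1 -0.1] t 11.4333
```

View pics/t9b.png

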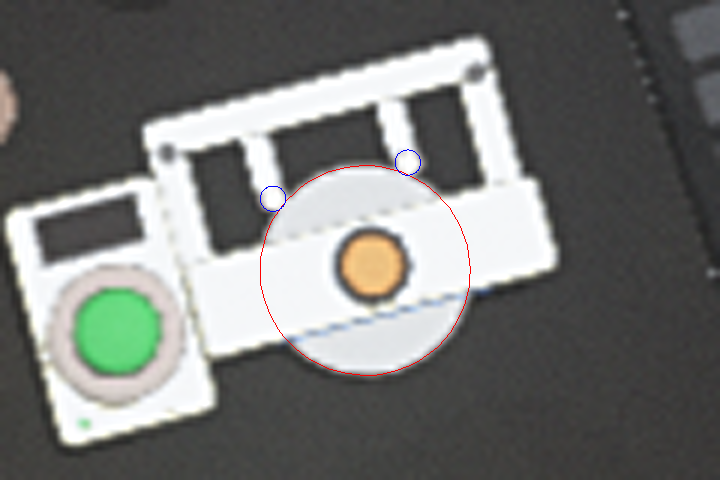

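The predicted seat outline matches the dish to within about a pixel, and both pins touch its rim at (280,210) and (408,174). Now for the button.

```bash
python3 -m handwheel '[{"tx":-0.09,"ty":0.06,"tz":0,"spin":0,"claw":0},{"tx":-0.18,"ty":0.12,"tz":0,"spin":0,"claw":0},{"tx":-0.25,"ty":0.17,"tz":0.02,"spin":0,"claw":0},{"tx":-0.299,"ty":0.204,"tz":0.04,"spin":0,"claw":0},{"tx":-0.299,"ty":0.204,"tz":0.055,"spin":0,"claw":0},{"tx":-0.299,"ty":0.204,"tz":0.06,"spin":0,"claw":0},{"tx":-0.299,"ty":0.204,"tz":0.06,"spin":0,"claw":0}]' 20
python3 - <<'E'
from wd import *
rp(); plan(r2w(-2,80),217)
f=grab_frame('wrist'); cv2.imwrite('pics/w10.png',f['pixels'])
f=grab_frame('scene'); cv2.imwrite('pics/s10.png',cv2.resize(f['pixels'][130:250,230:370],None,fx=5,fy=5,interpolation=cv2.INTER_CUBIC))
E
```

```text
t: 12.02
tcp_pos: [614.6, 168.2, 220.0]
orientation: [0.437, -3.108, 0.002]
wrist_force: [-0.7, -0.4, 0.6]
gripper_width: 0.003
reader xy [-2.1 79.9] z 220.0
tcp [614.6 168.2 220. ] axes x [-0.961 -0.276  0.003] z [-0.003 -0.002 -1.   ]
rows tx,ty,tz [-0.0003  0.0002  0.0075]
spin -0.0012 grip 0.0027704454426815293 q6 -1.812163193642082 F [-0.7 -0.4  0.6] t 12.0167
```

View pics/w10.png

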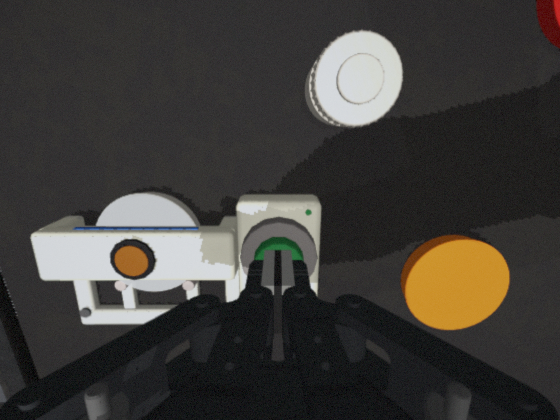

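View pics/s10.png

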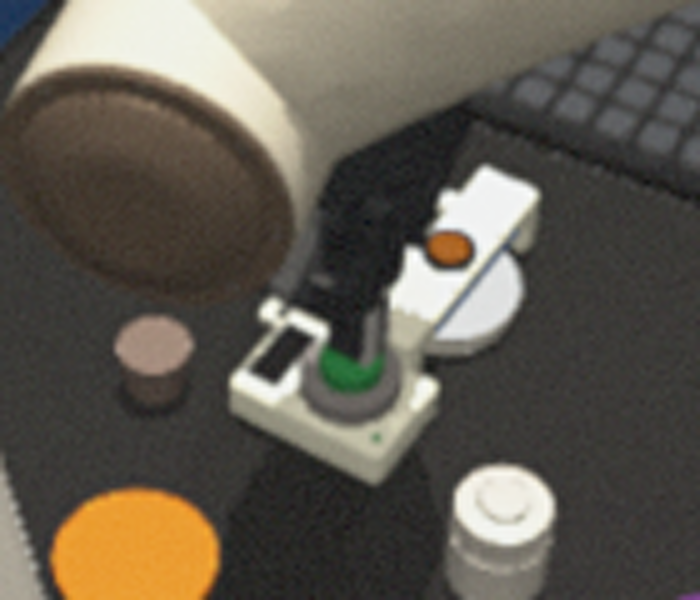

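The closed tips stand over the button at (278,255). The wrist view also shows the dish sitting symmetrically on both pins, at (121,286) and (188,286). Pressing now.

```bash
python3 -m handwheel '[{"tx":0,"ty":0,"tz":0.005,"spin":0,"claw":0},{"tx":0,"ty":0,"tz":0.01,"spin":0,"claw":0},{"tx":0,"ty":0,"tz":0.015,"spin":0,"claw":0},{"tx":0,"ty":0,"tz":0.02,"spin":0,"claw":0},{"tx":0,"ty":0,"tz":0.02,"spin":0,"claw":0}]' 20
python3 -m handwheel '[{"tx":0,"ty":0,"tz":0.0025,"spin":0,"claw":0},{"tx":0,"ty":0,"tz":0.0025,"spin":0,"claw":0}]' 20
```

```text
t: 12.53
tcp_pos: [614.6, 167.2, 214.1]
orientation: [0.436, -3.111, 0.002]
wrist_force: [-0.2, -1.7, 3.4]
gripper_width: 0.001
t: 12.7
tcp_pos: [614.6, 167.2, 213.5]
orientation: [0.436, -3.111, 0.002]
wrist_force: [-1.1, -1.6, 3.7]
gripper_width: -0.0
```

```bash
python3 -m handwheel '[{"tx":0,"ty":0,"tz":0.005,"spin":0,"claw":0},{"tx":0,"ty":0,"tz":0.005,"spin":0,"claw":0}]' 20|grep -E "pos|force"
python3 -m handwheel '[{"tx":0,"ty":0,"tz":0.005,"spin":0,"claw":0},{"tx":0,"ty":0,"tz":0.005,"spin":0,"claw":0}]' 20|grep -E "pos|force"
```

```text
tcp_pos: [614.5, 167.2, 211.6]
wrist_force: [-2.2, -1.4, 4.2]
tcp_pos: [614.5, 167.3, 211.4]
wrist_force: [-4.5, -2.6, 11.3]
```

```bash
python3 -m handwheel '[{"tx":0,"ty":0,"tz":0.005,"spin":0,"claw":0},{"tx":0,"ty":0,"tz":0.005,"spin":0,"claw":0}]' 20|grep -E "pos|force"
```

```text
tcp_pos: [614.5, 167.4, 211.4]
wrist_force: [-5.0, -1.4, 12.3]
```

The tool has stopped at z = 211.4 and the force jumped from 4 to 12 N, so the button is fully down. I'll release it and retreat.

```bash
python3 -m handwheel '[{"tx":0,"ty":0,"tz":-0.02,"spin":0,"claw":0},{"tx":0,"ty":0,"tz":-0.06,"spin":0,"claw":0},{"tx":0.05,"ty":-0.05,"tz":-0.15,"spin":0,"claw":0},{"tx":0.15,"ty":-0.12,"tz":-0.22,"spin":0,"claw":0},{"tx":0.25,"ty":-0.2,"tz":-0.25,"spin":0,"claw":0},{"tx":0.3,"ty":-0.3,"tz":-0.25,"spin":0,"claw":0},{"tx":0.35,"ty":-0.4,"tz":-0.25,"spin":0,"claw":0},{"tx":0.35,"ty":-0.45,"tz":-0.25,"spin":0,"claw":0},{"tx":0.35,"ty":-0.45,"tz":-0.25,"spin":0,"claw":0}]' 20
python3 - <<'E'
from meas import *
for n in("top","scene"):
    f=grab_frame(n)
    y0,y1,x0,x1=(110,280,230,400) if n=="top" else (130,280,220,400)
    cv2.imwrite(f'pics/{n}11.png',cv2.resize(f['pixels'][y0:y1,x0:x1],None,fx=3.5,fy=3.5,interpolation=cv2.INTER_CUBIC))
    for q in("start_top","jar","stopper","dropper"):
        d=silhouettes(q,n)
        if d: P,_=cloud(f,d[0]["region"]); print(n,q,d[0]["extent"],np.round(np.median(P,0)),np.round(np.percentile(P[:,2],90),1))
print(observe()["wrist_force"],observe()["t"])
E
```

```text
t: 13.95
tcp_pos: [528.3, -48.1, 312.1]
orientation: [-0.433, 3.111, -0.003]
wrist_force: [-0.2, 0.2, 0.3]
gripper_width: 0.0
top start_top [281.3, 197.8, 19.7, 18.0] [617. 169.  45.] 46.9
top jar [273.3, 246.6, 22.7, 23.5] [521. 177.  48.] 51.8
top stopper [254.7, 158.9, 19.2, 15.9] [687. 216.  27.] 28.9
top dropper [283.4, 121.4, 24.2, 26.1] [743. 159.  60.] 86.2
scene start_top [253.1, 145.9, 17.0, 37.8] [738. 169.  51.] 83.4
scene jar [316.6, 221.6, 24.3, 29.3] [513. 188.  42.] 49.2
scene stopper [251.3, 192.8, 17.1, 18.9] [683. 225.  24.] 27.0
scene dropper [251.4, 147.2, 21.3, 36.9] [739. 168.  50.] 83.5
[-0.30857268  0.0931437  -0.95460713] 14.45
```

View pics/top11.png

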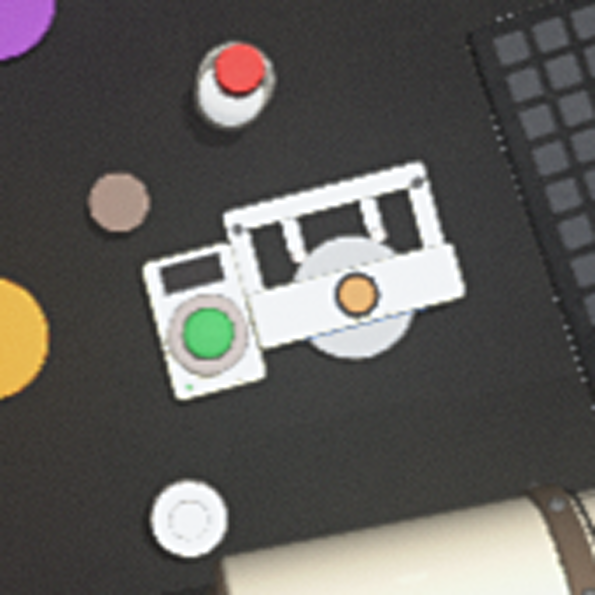

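View pics/scene11.png

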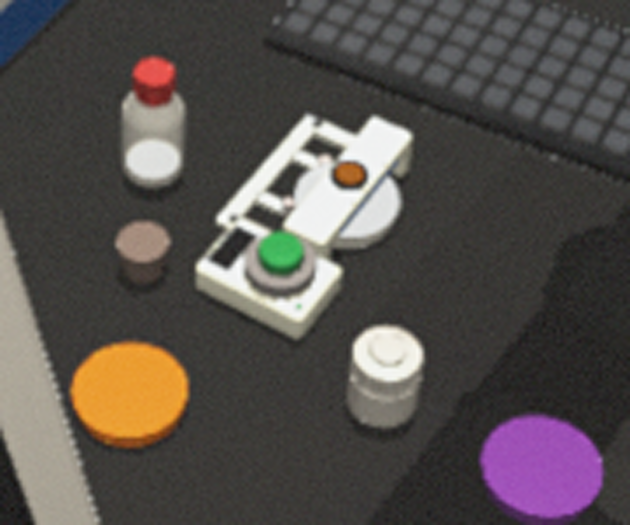

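The dish sits against both pins, the button is back up at about 45 mm, and the jar, stopper and dropper bottle have not moved. I'll hand the job in.

```bash
python3 -c "
from bench import *
print(finish_job())"
```

```text
the job is handed in; nothing more can be done
None
```

I pushed the dish under the bridge until it rested against both steel pins, then pressed the start button fully down and let it come back up. I handed the job in at about 14.5 s of the 51 s allowed; no verdict was reported.

- **Pushing the dish:** I pushed it flat between two half-open fingertips. I then backed off and nudged its middle with the fingers shut, at about 5.5 N, to make sure it seated.
- **Dish position:** The predicted seat outline matched the dish in the top picture to about a pixel (2 mm). Both pins showed at its rim in the top and wrist pictures.
- **Start button:** The tool stopped at a height of 211.4 mm and the force rose from 4 N to 12 N, so the button had reached its stop. Afterwards its top measured about 45 mm high, which is the released height.
- **Jar, stopper and dropper bottle:** All three measured within about 2 mm of where they started, which is within the measuring error.

**Disagreements and errors:**
- **Cameras:** The top and scene cameras disagreed by 2 to 5 mm on absolute positions. I relied on positions measured relative to each other and on the force readings.
- **Network detection:** In the last scene picture the network mistook the dropper bottle for the start button. I used its top-camera reading for the button instead.
- **Refused move:** One move call was refused because I left out a field. It moved nothing, and I sent it again.

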